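# Assemble the stain filter on the vacuum manifold

## Task

Put the stain filter together on the open port of the vacuum manifold, from the bottom up: first stand the filter base with its stopper down in the port, then lay the perforated disc in the recess on top of the base, then set the funnel over it on the base, and last put the lid on the funnel. Set each part down gently, straight and fully home, and let go of it before you fetch the next. Do not disturb the stain bottle, the slide box or the small jar.

Things in the scene. Friction and masses are not known exactly. Their poses are not given: they have to be found in the camera images.
- manifold: fixed stainless bar on feet, 250 mm long (along its y), 50 wide, 52 high, with two upright round cups 65 mm either side of its middle, each 52 mm outside diameter, rim 92 mm above the bench. The cup at -y is shut by a black rubber bung rising 10 mm above its rim; the one at +y is open. Stopcock levers stick out 48 mm towards +x, under 60 mm high. Origin: on the bench under its middle; z up
- port (a point): the target: centre of the mouth of the manifold's OPEN cup, at the height of its rim, 92 mm above the bench; axes as the manifold's. The cup is 46 mm inside diameter, 52 mm outside, 32 mm deep
- base: filter base: black rubber stopper under a round steel head, 40 mm high, standing on the stopper. Origin: centre of its underside; z up. Stopper 34 mm diameter, widening to 40 at z = 24 mm; flange 60 mm diameter, z = 24 to 34 (grip here); boss 47 mm diameter up to z = 40, with a round recess 40 mm wide, floor at z = 37. Home: flange on the cup's rim, origin 24 mm below the port point. 0.15 to 0.25 kg
- disc: flat round perforated metal disc, 35 mm diameter, 7 mm thick, lying flat; both faces alike. Origin: centre of its underside; z up. Home: on the floor of the base's recess, origin at z = 37 mm of the base, standing 4 mm above the boss. 0.05 kg
- funnel: open steel tube 100 mm high, standing on its skirt. Origin: centre of the underside; z up. Skirt 12 mm high, 61 mm outside, 54 inside at its foot narrowing to 51; tube 52 mm outside (best gripped at z = 65 to 92 mm); mouth flares to 58 outside, 52 inside at z = 100, 46 inside below z = 94. Home: skirt round the base's boss and on its flange, origin at z = 34 mm of the base. 0.12 to 0.2 kg
- lid: the funnel's lid, standing on its plug. Origin: centre of the plug's underside; z up. Plug 42 mm diameter (38 at its foot), z = 0 to 10 mm; steel plate 60 mm diameter, z = 10 to 14; black knob 18 mm diameter, z = 14 to 36 (grip here). Home: plug in the funnel's mouth, plate on its rim, origin at z = 90 mm of the funnel. 0.09 kg
- stain_bottle: bystander: amber bottle with a black cap, 68 mm diameter, 150 mm high, upright. Origin: centre of its underside
- slide_box: bystander: grey slide box with a white lid, 88 x 103 x 36 mm, lying flat. Origin: centre of its underside
- oil_jar: bystander: small white jar with a black cap, 48 mm diameter, 55 mm high, upright. Origin: centre of its underside
Things that resemble listed ones, but are neither listed nor needed, are in the scene too. What is shaped like the base but green or red is not meant.

How it is judged:
By the outcome, as a careful person would: the job done as asked, in the order asked, and still so for the second after the job is handed in, with the robot touching nothing.
It also fails if it takes over 134 s, if anything falls off the work surface, if the arm or the gripper's body presses on something with over 40 N, if the wrist force passes 120 N, or if a joint passes its speed limit or range.

## Robot

A 7-joint arm with a two-finger parallel gripper is mounted at the origin on the work surface. World frame = base frame: x ahead of the robot, y to its left, z up, the work surface at z = 0. Lengths are in m, angles in rad, forces in N, time in s.
With the tool pointing down it reaches from about 0.4 to 0.85 m from the base axis. Payload 10.4 kg.
Tool frame: the origin (TCP) lies between the finger pads; the fingertips stand 14 mm ahead of it and the grasp point (between the pads) lies 5 mm behind it; z points along the fingers, y is the line along which they close (so a half turn about z gives the same grasp; the last joint's range is limited). The gripper opens to 87 mm and grips with 3 to 60 N. Pads are 19 mm wide; open, the fingers measure 117 mm over their backs; the gripper's body (75 mm by 190 mm) begins 51 mm behind the grasp point.
Start: joints at [1.278, 0.332, -0.065, 1.46, 0.022, 1.35, -0.088], TCP at [0.167, -0.602, 0.237] pointing down, gripper open.
Joint ranges: [-2.6, 2.6], [-0.5, 2.12], [-1.47, 1.34], [0.16, 2.42], [-1.27, 4.41], [0.06, 2.06], [-2.6, 2.6]. Speed limits (rad/s): [2.22, 2.22, 2.79, 2.79, 3.14, 3.14, 3.14].

## Interface

Orientations are given as a unit quaternion [x, y, z, w].
In Python, from bench import * gives the robot as it stands.
- The arm moves only by the tool drive_tool, never from a script. Its argument "deltas" is a list of rows, each a list of 7 numbers: the turn, a rotation vector about the tool's x, y, z in degrees, then the shift along the tool's x, y, z in m, then the closure, from -1 (fully open) to 1 (shut). A call has 1 to 12 rows; each row is the pose to reach, as a shift and turn from the pose commanded when the call began, along the tool's axes at that moment; what a row does not reach only later rows make up. A row lasts 1/10 s, in which the tool goes at most 50 mm and 8.59 degrees, less where a joint would pass 70% of its speed; a pose out of reach is approached as far as the arm can. A call with a gripper value outside its range is refused whole. The fingers move at their own pace and stop on an object; "squeeze" is the grip in N (left out, the last holds). Time passes only in rows, so rows that repeat a pose let the fingers close. It gives the time, the measured TCP pose, the force and the opening at its end, in the units of the state.
- read_state(): the state, without advancing time (a new reading comes with each control period).
- camera(name): name is "scene" or "side" or "wrist"; returns (picture, depth): 420x560x3 uint8, red, green, blue; 420x560 float32, m along the optical axis (not along the pixel's ray), 0 where there is no reading.
- camera_params(name): a dict with "K" (3x3 intrinsics, pixels), "R" (3x3) and "t" (3): a world point X has camera coordinates R X + t; the wrist camera has in their place "mount" (4x4, takes a point from camera to tool coordinates, whose origin is the TCP and whose axes are the flange's). Camera axes: x right, y down, z forward; pixel columns grow to the right and rows downward; lengths in m; the calibration is good to about 2 mm. A picture is of the moment at which its call begins: read the wrist's pose just before it. camera_params takes no time and is no camera call.
- close_job(): hands the job in, once; it reports no verdict.
Trained networks look in the newest picture that a camera, given by its name, has taken for a name from the list of things; names that differ only in an ending like _2 or _b are one class to them, and where a whole thing is asked for, a point or a joint stands for the part that bears it (a point fixed in the world has none). Each returns a list of dicts, best first, with "score" (0 to 1); they miss things now and then, are a little off and sometimes report something else, mostly with a low value. They report only what shows in the picture. A call takes as long as a camera call. They do not tell look-alikes from the thing itself.
- outline_of(label, camera): "pixels" (420x560 bool, what is visible of it) and "location" ([column, row] as shares, 0 to 1, of the picture: columns of its width, rows of its height, amid what is visible of it).
- tip_of(label, camera): "location" ([column, row] as shares, 0 to 1, of the picture: columns of its width, rows of its height: a listed point, or the origin of a listed thing).
The state is a dict: "time": time; "joint_positions": joint angles; "joint_vel": joint speeds; "joint_torque": joint torques, N m; "ee_pos": TCP position; "eef_rot": TCP orientation; "ft_force": force on the tool from outside, world axes, zero at the start; "torque": the same for the moment, N m; "width": finger opening in m.
Only numpy, scipy, OpenCV 4.12 (cv2) and the standard library are available. Lean on these libraries where they do the work, as an engineer would, in place of code of your own. Each camera call takes 0.05 s, during which the arm holds its last target. There are 200 camera calls.

## Working session

There is one attempt and no reset: what is moved stays moved. The work goes in short steps, Python scripts to look and compute and a tool call to move; the robot and the scene stay as the last step left them, time stands still between calls to the robot, and variables do not carry over. Pictures are saved under pics/ and viewed, on a budget of 14 in all, crops included, one or two more only if the job needs it, and the job is handed in when it is done.

Besides the shell and the picture viewer there is one more tool, called as name(argument=value, ...) on one line, values as JSON. drive_tool: Moves the arm, as the interface text tells. Its arguments: {"type":"object","properties":{"deltas":{"type":"array"},"squeeze":{"type":"number"}},"required":["deltas"]}

```bash
mkdir -p pics
cat > h.py <<'E'
from bench import *
import numpy as np, cv2
from scipy.spatial.transform import Rotation as Rn
def snap(n):
    s=read_state(); img,d=camera(n); p=camera_params(n); K=np.array(p["K"])
    if "R" in p:
        R=np.array(p["R"]);t=np.array(p["t"]);C=np.eye(4);C[:3,:3]=R.T;C[:3,3]=-R.T@t
    else:
        T=np.eye(4);T[:3,:3]=Rn.from_quat(s["eef_rot"]).as_matrix();T[:3,3]=s["ee_pos"];C=T@np.array(p["mount"])
    v,u=np.mgrid[:420,:560]
    P=np.stack([(u-K[0,2])/K[0,0]*d,(v-K[1,2])/K[1,1]*d,d],-1)@C[:3,:3].T+C[:3,3]
    P[d==0]=np.nan
    return img,P,K,C
def save(n,img): cv2.imwrite("pics/"+n+".png",img[...,::-1])
E
python3 - <<'E'
from h import *
print(read_state())
for c in ["scene","side"]:
    img,P,K,C=snap(c); np.savez(c,img=img,P=P,K=K,C=C)
    save(c+"0",img); print(c,C[:3,3].round(3),C[:3,2].round(2))
    for l in ["manifold","port","base","disc","funnel","lid","stain_bottle","slide_box","oil_jar"]:
        for o in (outline_of(l,c) if l!="port" else tip_of(l,c))[:4]:
            u,v=np.array(o["location"])*[560,420]
            if "pixels" in o:
                Q=P[o["pixels"]];Q=Q[~np.isnan(Q[:,0])]
                print(l,round(o["score"],2),(int(u),int(v)),len(Q),np.percentile(Q,[3,50,97],axis=0).round(3).tolist() if len(Q) else 0)
            else: print(l,round(o["score"],2),(int(u),int(v)),P[int(v),int(u)])
E
```

```text
{'time': 0.0, 'joint_positions': array([ 1.27841587,  0.33289727, -0.06470307,  1.46095208,  0.02160101,
        1.3498966 , -0.08852408]), 'joint_vel': array([-1.48503698e-03, -7.92471439e-04,  1.65430524e-05,  1.65995402e-03,
        1.16305440e-03, -3.06113883e-04, -5.94196193e-04]), 'joint_torque': array([-1.06505853e-03, -6.23273921e+01,  2.38095748e-02, -3.89900136e+01,
       -6.14511967e-02,  3.99644079e-02,  7.18273850e-05]), 'ee_pos': array([ 0.16647184, -0.60203512,  0.23573293]), 'eef_rot': array([ 9.90915819e-01,  1.34481632e-01, -1.31339429e-04, -7.16927794e-04]), 'ft_force': array([-0.78257703, -0.03453346,  0.26449056]), 'torque': array([-0.02460711,  0.02790121, -0.02964622]), 'width': 0.08721338298294196}
scene [1.104 0.577 1.09 ] [-0.41 -0.46 -0.79]
manifold 0.73 (257, 238) 2159 [[0.628, -0.112, 0.011], [0.672, 0.016, 0.053], [0.717, 0.116, 0.102]]
port 0.72 (272, 239) [0.66077201 0.0430409  0.07710437]
port 0.32 (335, 232) [0.49186666 0.10412274 0.01866938]
base 0.8 (231, 163) 294 [[0.532, -0.298, 0.001], [0.559, -0.264, 0.035], [0.582, -0.241, 0.041]]
base 0.78 (
[... 1451 characters left out ...]
 -0.154, 0.041]]
disc 0.48 (247, 272) 163 [[0.449, -0.11, 0.003], [0.464, -0.097, 0.007], [0.479, -0.08, 0.009]]
disc 0.31 (212, 173) 734 [[0.458, 0.239, 0.005], [0.479, 0.247, 0.064], [0.505, 0.292, 0.1]]
funnel 0.75 (211, 172) 796 [[0.457, 0.238, 0.003], [0.479, 0.247, 0.06], [0.506, 0.292, 0.1]]
lid 0.53 (227, 215) 286 [[0.455, 0.077, 0.012], [0.477, 0.098, 0.015], [0.506, 0.126, 0.037]]
stain_bottle 0.67 (388, 351) 3071 [[0.544, -0.446, 0.008], [0.563, -0.427, 0.092], [0.595, -0.395, 0.15]]
slide_box 0.73 (231, 155) 654 [[0.541, 0.361, 0.005], [0.581, 0.379, 0.035], [0.622, 0.457, 0.038]]
oil_jar 0.62 (360, 222) 494 [[0.729, -0.098, 0.004], [0.743, -0.087, 0.036], [0.767, -0.059, 0.057]]
```

Run:
```python
from h import *
a=np.load("scene.npz")["img"];b=np.load("side.npz")["img"]
save("s0",cv2.resize(a[80:380,130:490],None,fx=2,fy=2,interpolation=2))
save("b0",cv2.resize(b[110:410,160:460],None,fx=2,fy=2,interpolation=2))
```

```text
(no output)
```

View pics/s0.png

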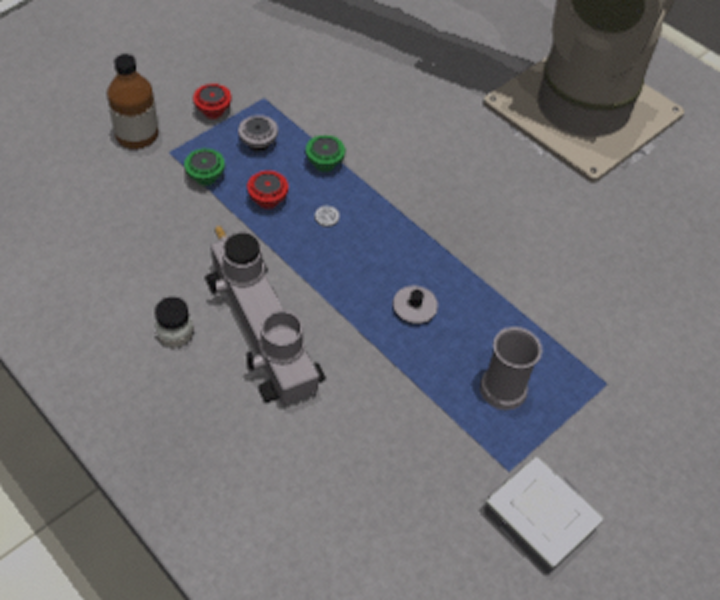

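View pics/b0.png

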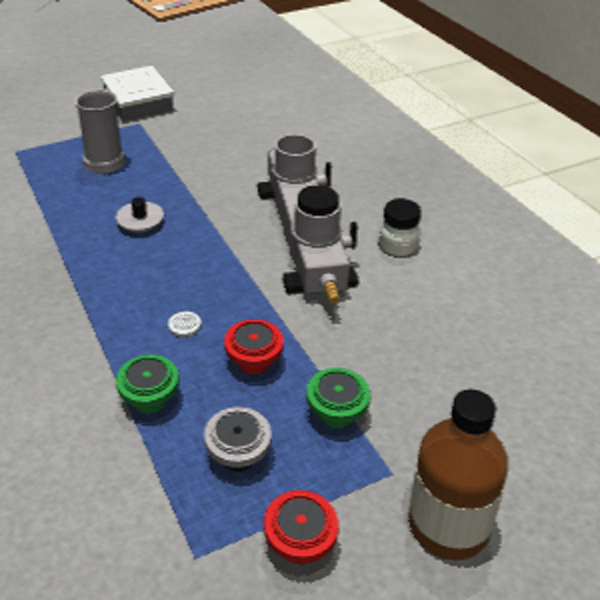

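```bash
cat >> h.py <<'E'
def circ(P,xy,r,z0,z1):
    "points within r of xy in z-band: enclosing circle"
    m=(np.hypot(P[...,0]-xy[0],P[...,1]-xy[1])<r)&(P[...,2]>z0)&(P[...,2]<z1)
    Q=P[m]; c,R=cv2.minEnclosingCircle(Q[:,:2].astype(np.float32)); return np.round(c,4),round(R,4),len(Q),np.percentile(Q[:,2],[5,50,95]).round(4)
E
python3 - <<'E'
from h import *
for c in ["scene","side"]:
    P=np.load(c+".npz")["P"]
    for n,xy,z0,z1 in [("baseflange",(.45,-.27),.03,.05),("boss",(.45,-.27),.0385,.05),("disc",(.468,-.09),.004,.02),("funneltop",(.485,.268),.094,.11),("lidplate",(.485,.105),.009,.018),("knob",(.485,.105),.03,.045),("port",(.675,.065),.086,.096),("bung",(.68,-.07),.097,.11)]:
        try: print(c,n,circ(P,xy,.045,z0,z1))
        except Exception as e: print(c,n,e)
    print(camera_params("wrist")["mount"]) if c=="side" else 0
E
```

```text
scene baseflange (array([ 0.452 , -0.2713]), 0.0311, 223, array([0.0309, 0.0361, 0.0414]))
scene boss (array([ 0.4555, -0.2737]), 0.0286, 50, array([0.0386, 0.04  , 0.043 ]))
scene disc (array([ 0.4695, -0.0885]), 0.0419, 92, array([0.0043, 0.0063, 0.0111]))
scene funneltop (array([0.4859, 0.266 ]), 0.0308, 145, array([0.0945, 0.0983, 0.1025]))
scene lidplate (array([0.4844, 0.1049]), 0.0315, 269, array([0.0103, 0.0135, 0.0169]))
scene knob (array([0.485 , 0.1048]), 0.0095, 34, array([0.0308, 0.0349, 0.0379]))
scene port (array([0.6792, 0.0589]), 0.027, 105, array([0.0864, 0.091 , 0.094 ]))
scene bung (array([ 0.6453, -0.0671]), 0.0235, 132, array([0.0983, 0.1012, 0.1044]))
side baseflange (array([ 0.4466, -0.2741]), 0.0312, 753, array([0.0324, 0.0368, 0.0407]))
side boss (array([ 0.446 , -0.2755]), 0.0241, 166, array([0.0386, 0.0395, 0.042 ]))
side disc (array([ 0.4608, -0.0838]), 0.0306, 161, array([0.0045, 0.0071, 0.009 ]))
side funneltop (array([0.482 , 0.2681]), 0.0317, 118, array([0.0947, 0.099 , 0.1015]))
side lidplate (array([0.4813, 0.1033]), 0.0306, 230, array([0.0124, 0.0147, 0.0165]))
side knob (array([0.4818, 0.1018]), 0.0095, 36, array([0.0307, 0.0361, 0.0384]))
side port (array([0.6771, 0.0566]), 0.0272, 117, array([0.0866, 0.0907, 0.0937]))
side bung (array([ 0.6426, -0.0686]), 0.0222, 113, array([0.1   , 0.1023, 0.1042]))
[[ 1.16176678e-04 -9.60816410e-01 -2.77185522e-01  7.59221230e-02]
 [ 9.99999906e-01  2.27460255e-04 -3.69322603e-04 -5.36718956e-04]
 [ 4.17899907e-04 -2.77185453e-01  9.60816346e-01 -1.47179508e-01]
 [ 0.00000000e+00  0.00000000e+00  0.00000000e+00  1.00000000e+00]]
```

```bash
cat >> h.py <<'E'
DOWN=Rn.from_quat([1,0,0,0])
def plan(x,y,z):
    "delta to TCP (x,y,z), straight down, yaw 0"
    s=read_state(); R=Rn.from_quat(s["eef_rot"])
    print("delta",(R.inv()*DOWN).as_rotvec(degrees=True).round(2).tolist(),R.inv().apply(np.array([x,y,z])-s["ee_pos"]).round(4).tolist(),"at",np.round(s["ee_pos"],4),"F",np.round(s["ft_force"],1),"w",round(s["width"],4),"t",round(s["time"],2))
E
python3 -c "
from h import *
plan(.449,-.273,.15)"
```

```text
delta [0.01, -0.0, 15.46] [0.36, -0.2422, 0.0866] at [ 0.1666 -0.6024  0.2366] F [-0.4  0.2  0.5] w 0.0871 t 1.0
```

drive_tool(deltas=[[0,0,15.46,0.36,-0.242,0.0866,-1],[0,0,15.46,0.36,-0.242,0.0866,-1],[0,0,15.46,0.36,-0.242,0.0866,-1],[0,0,15.46,0.36,-0.242,0.0866,-1],[0,0,15.46,0.36,-0.242,0.0866,-1],[0,0,15.46,0.36,-0.242,0.0866,-1],[0,0,15.46,0.36,-0.242,0.0866,-1],[0,0,15.46,0.36,-0.242,0.0866,-1],[0,0,15.46,0.36,-0.242,0.0866,-1],[0,0,15.46,0.36,-0.242,0.0866,-1],[0,0,15.46,0.36,-0.242,0.0866,-1],[0,0,15.46,0.36,-0.242,0.0866,-1]])

```text
time: 2.2
ee_pos: [0.4484, -0.2744, 0.1501]
eef_rot: [1.0, -0.001, -0.0, 0.0]
ft_force: [0.5, -0.8, -0.4]
width: 0.0868
```

```bash
python3 -c "
from h import *
img,P,K,C=snap('wrist');save('w1',img)
print(circ(P,(.449,-.273),.045,.03,.05),circ(P,(.449,-.273),.045,.0385,.05),circ(P,(.449,-.273),.026,.035,.05))
plan(.449,-.273,.024)"
```

```text
(array([ 0.4478, -0.2739]), 0.0301, 3830, array([0.0322, 0.0359, 0.0391])) (array([ 0.4478, -0.2736]), 0.0224, 363, array([0.0386, 0.0392, 0.0401])) (array([ 0.4488, -0.2726]), 0.0252, 2384, array([0.0354, 0.0366, 0.0394]))
delta [0.04, -0.0, -0.13] [0.0006, -0.0017, 0.1262] at [ 0.4484 -0.2746  0.1502] F [-0.1 -0.3  0.7] w 0.0868 t 2.25
```

View pics/w1.png

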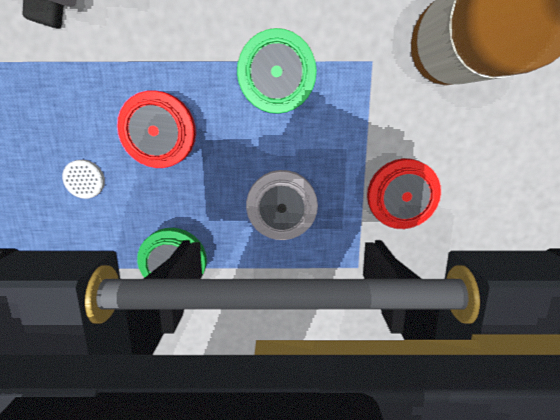

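drive_tool(deltas=[[0,0,0,-0.0004,-0.0008,0.04,-1],[0,0,0,-0.0004,-0.0008,0.08,-1],[0,0,0,-0.0004,-0.0008,0.11,-1],[0,0,0,-0.0004,-0.0008,0.126,-1],[0,0,0,-0.0004,-0.0008,0.126,1],[0,0,0,-0.0004,-0.0008,0.126,1],[0,0,0,-0.0004,-0.0008,0.126,1],[0,0,0,-0.0004,-0.0008,0.126,1],[0,0,0,-0.0004,-0.0008,0.126,1],[0,0,0,-0.0004,-0.0008,0.126,1]], squeeze=25)

```text
time: 3.25
ee_pos: [0.4493, -0.2732, 0.0251]
eef_rot: [1.0, -0.0, 0.001, 0.001]
ft_force: [-1.7, -0.6, 6.6]
width: 0.0587
```

drive_tool(deltas=[[0,0,0,0,0,-0.02,1],[0,0,0,0,0,-0.06,1],[0,0,0,0.01,-0.02,-0.1,1],[0,0,0,0.04,-0.06,-0.13,1],[0,0,0,0.06,-0.1,-0.155,1],[0,0,0,0.08,-0.14,-0.18,1],[0,0,0,0.1,-0.18,-0.205,1],[0,0,0,0.12,-0.22,-0.225,1],[0,0,0,0.14,-0.26,-0.225,1],[0,0,0,0.151,-0.3,-0.225,1],[0,0,0,0.151,-0.331,-0.225,1],[0,0,0,0.151,-0.331,-0.225,1]])

```text
time: 4.45
ee_pos: [0.5988, 0.0653, 0.2488]
eef_rot: [1.0, 0.004, -0.0, -0.001]
ft_force: [0.2, 0.5, -2.3]
width: 0.0589
```

```bash
python3 -c "
from h import *
img,P,K,C=snap('wrist');save('w2',img)
print(circ(P,(.678,.058),.04,.086,.096))
plan(.678,.0577,.125)
s=read_state();m=np.abs(P-s['ee_pos']).max(-1)<.06;Q=P[m];print(np.percentile(Q,[2,50,98],axis=0).round(3))"
```

```text
(array([0.6777, 0.0582]), 0.026, 646, array([0.0884, 0.0908, 0.092 ]))
delta [-0.05, 0.05, 0.29] [0.079, 0.0045, 0.1236] at [0.5991 0.0617 0.2487] F [-0.7 -0.  -2.4] w 0.0588 t 4.5
[[0.572 0.029 0.242]
 [0.608 0.066 0.26 ]
 [0.627 0.102 0.307]]
```

View pics/w2.png

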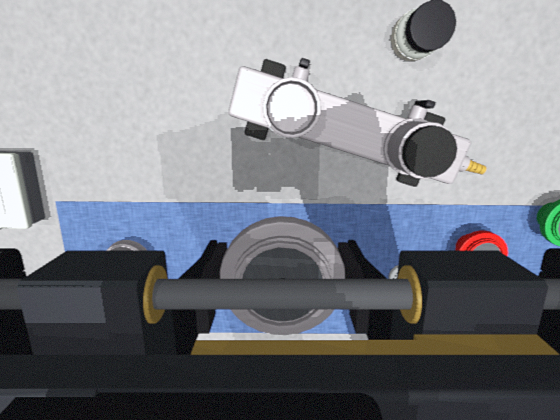

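```bash
python3 -c "
from h import *
s=read_state();print(s['ee_pos'])
img,P,K,C=snap('wrist')
print(circ(P,(.678,.058),.04,.086,.096))
for a,b in [(.249,.267),(.26,.267)]: print(circ(P,s['ee_pos'][:2]+[.006,0],.031,a,b))
e=s['ee_pos'];m=(abs(P[...,0]-e[0])<.05)&(abs(P[...,1]-e[1])<.028)&(abs(P[...,2]-e[2])<.018)
print(np.histogram(P[m][:,2]-e[2],bins=18,range=(-.018,.018)),P[m].max(0)-e)
plan(.678,.058,.125)"
```

```text
[0.59908199 0.06172126 0.24869834]
(array([0.6777, 0.0583]), 0.026, 634, array([0.0883, 0.0909, 0.0921]))
(array([0.605 , 0.0617]), 0.031, 7705, array([0.2539, 0.2594, 0.2627]))
(array([0.6063, 0.0618]), 0.0309, 2523, array([0.2601, 0.2613, 0.2632]))
(array([   0,    0,    0,    0,    0,    0,    0,    2,   54,  125,  130,
        156, 2085, 1148, 2915, 1120,  327,    0]), array([-1.80000000e-02, -1.60000000e-02, -1.40000000e-02, -1.20000000e-02,
       -1.00000000e-02, -8.00000000e-03, -6.00000000e-03, -4.00000000e-03,
       -2.00000000e-03,  3.46944695e-18,  2.00000000e-03,  4.00000000e-03,
        6.00000000e-03,  8.00000000e-03,  1.00000000e-02,  1.20000000e-02,
        1.40000000e-02,  1.60000000e-02,  1.80000000e-02])) [0.02877822 0.02795413 0.01553282]
delta [0.02, 0.04, 0.1] [0.0788, 0.0013, 0.1236] at [0.5993 0.0592 0.2486] F [ 0.6 -1.6 -1.3] w 0.0591 t 4.55
```

drive_tool(deltas=[[0,0,0,0.03,0,0.02,1],[0,0,0,0.06,0,0.05,1],[0,0,0,0.08,0,0.09,1],[0,0,0,0.08,0,0.115,1],[0,0,0,0.08,0,0.115,1],[0,0,0,0.08,0,0.115,1],[0,0,0,0.08,0,0.115,1],[0,0,0,0.08,0,0.115,1]])

```text
time: 5.35
ee_pos: [0.6805, 0.0584, 0.1364]
eef_rot: [1.0, -0.0, 0.002, 0.0]
ft_force: [0.8, -0.1, -1.8]
width: 0.0583
```

```bash
python3 -c "
from h import *
plan(.679,.058,.093)"
```

```text
delta [0.01, -0.19, -0.03] [-0.0017, 0.0004, 0.0434] at [0.6805 0.0584 0.1364] F [ 0.8 -0.1 -1.8] w 0.0583 t 5.35
```

drive_tool(deltas=[[0,0,0,-0.0012,0.0004,0.01,1],[0,0,0,-0.0012,0.0004,0.02,1],[0,0,0,-0.0012,0.0004,0.027,1],[0,0,0,-0.0012,0.0004,0.032,1],[0,0,0,-0.0012,0.0004,0.035,1],[0,0,0,-0.0012,0.0004,0.037,1],[0,0,0,-0.0012,0.0004,0.038,1],[0,0,0,-0.0012,0.0004,0.038,1],[0,0,0,-0.0012,0.0004,0.038,1]])

```text
time: 6.25
ee_pos: [0.6787, 0.0582, 0.0962]
eef_rot: [1.0, -0.0, 0.0, 0.0]
ft_force: [-0.5, -0.1, -1.7]
width: 0.059
```

```bash
python3 -c "
from h import *
plan(.679,.058,.093)"
```

```text
delta [0.0, -0.03, -0.0] [0.0003, 0.0002, 0.0032] at [0.6787 0.0582 0.0962] F [-0.5 -0.1 -1.7] w 0.059 t 6.25
```

Still free; lower until contact.

drive_tool(deltas=[[0,0,0,0.0003,0,0.001,1],[0,0,0,0.0003,0,0.002,1],[0,0,0,0.0003,0,0.003,1],[0,0,0,0.0003,0,0.003,1]])

```text
time: 6.65
ee_pos: [0.6789, 0.0582, 0.0933]
eef_rot: [1.0, -0.0, 0.0, 0.0]
ft_force: [-1.7, 0.1, 1.0]
width: 0.0585
```

drive_tool(deltas=[[0,0,0,0,0,0.0005,1],[0,0,0,0,0,0.001,1],[0,0,0,0,0,0.001,1]])

```text
time: 6.95
ee_pos: [0.6789, 0.0582, 0.0932]
eef_rot: [1.0, -0.0, 0.0, 0.0]
ft_force: [-5.2, -1.5, 8.7]
width: 0.0591
```

drive_tool(deltas=[[0,0,0,0,0,-0.0005,0],[0,0,0,0,0,-0.0005,-0.6],[0,0,0,0,0,-0.0005,-1],[0,0,0,0,0,-0.0005,-1],[0,0,0,0,0,-0.02,-1],[0,0,0,0,0,-0.05,-1],[0,0,0,0,0,-0.09,-1],[0,0,0,-0.04,0,-0.12,-1],[0,0,0,-0.08,0,-0.14,-1],[0,0,0,-0.08,0,-0.14,-1],[0,0,0,-0.08,0,-0.14,-1],[0,0,0,-0.08,0,-0.14,-1]])

```text
time: 8.15
ee_pos: [0.5992, 0.0578, 0.2311]
eef_rot: [1.0, -0.0, -0.0, 0.0]
ft_force: [-1.1, 0.5, -0.2]
width: 0.087
```

```bash
python3 -c "
from h import *
img,P,K,C=snap('wrist');save('w3',cv2.resize(img[0:250,150:450],None,fx=2,fy=2))
print(circ(P,(.678,.058),.04,.098,.115),circ(P,(.678,.058),.04,.1065,.115))
m=(np.hypot(P[...,0]-.678,P[...,1]-.058)<.03)&(P[...,2]>.098);A=P[m];f=np.hypot(A[:,0]-.678,A[:,1]-.058)<.018
A=A[f];print(A.mean(0),np.linalg.lstsq(np.c_[A[:,:2]-A[:,:2].mean(0),np.ones(len(A))],A[:,2],rcond=None)[0])
print(circ(P,(.465,-.087),.03,.004,.02))
plan(.465,-.087,.15)"
```

```text
(array([0.6772, 0.0585]), 0.03, 4430, array([0.1002, 0.1039, 0.107 ])) (array([0.6773, 0.0583]), 0.0223, 375, array([0.1066, 0.1072, 0.1082]))
[0.67827516 0.05801061 0.10445013] [ 0.00010993 -0.0015729   0.10445013]Traceback (most recent call last):
  File "<string>", line 7, in <module>
    print(circ(P,(.465,-.087),.03,.004,.02))
          ~~~~^^^^^^^^^^^^^^^^^^^^^^^^^^^^^
  File "h.py", line 18, in circ
    Q=P[m]; c,R=cv2.minEnclosingCircle(Q[:,:2].astype(np.float32)); return np.round(c,4),round(R,4),len(Q),np.percentile(Q[:,2],[5,50,95]).round(4)
                                                                                                           ~~~~~~~~~~~~~^^^^^^^^^^^^^^^^^^
    return _quantile_unchecked(
        a, q, axis, out, overwrite_input, method, keepdims, weights)
    return _ureduce(a,
                    func=_quantile_ureduce_func,
    ...<5 lines>...
                    overwrite_input=overwrite_input,
                    method=method)
    r = func(a, **kwargs)
    result = _quantile(arr,
                       quantiles=q,
    ...<2 lines>...
                       out=out,
                       weights=wgt)
    slices_having_nans = np.isnan(arr[-1, ...])
                                  ~~~^^^^^^^^^
IndexError: index -1 is out of bounds for axis 0 with size 0
```

View pics/w3.png

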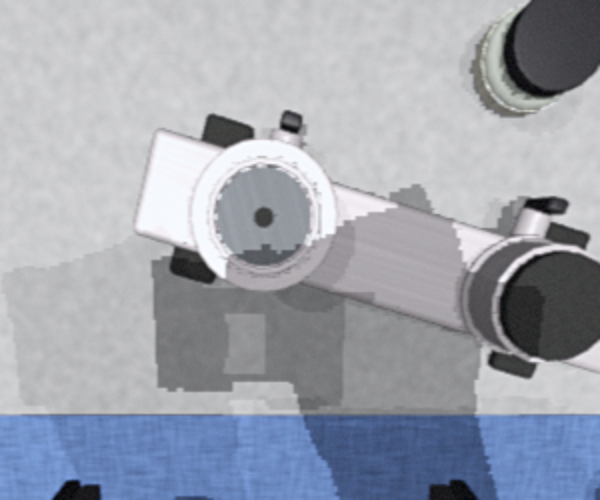

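drive_tool(deltas=[[0,0,0,-0.04,0.02,0,-1],[0,0,0,-0.07,0.055,0,-1],[0,0,0,-0.1,0.09,0.02,-1],[0,0,0,-0.134,0.12,0.05,-1],[0,0,0,-0.134,0.145,0.09,-1],[0,0,0,-0.134,0.145,0.09,-1],[0,0,0,-0.134,0.145,0.09,-1],[0,0,0,-0.134,0.145,0.09,-1]])

```text
time: 9.0
ee_pos: [0.466, -0.0858, 0.1425]
eef_rot: [1.0, 0.001, 0.0, -0.0]
ft_force: [-0.2, 0.2, 0.4]
width: 0.0874
```

```bash
python3 -c "
from h import *
img,P,K,C=snap('wrist');save('w4',img)
print(circ(P,(.465,-.087),.03,.0045,.02))
m=(np.hypot(P[...,0]-.465,P[...,1]+.087)<.05);print(np.nanpercentile(P[m][:,2],[5,25,50,75]))
for o in outline_of('disc','wrist')[:2]:
  Q=P[o['pixels']];print(o['score'],np.nanmedian(Q,0),cv2.minEnclosingCircle(Q[~np.isnan(Q[:,0])][:,:2].astype(np.float32)))
plan(.465,-.087,.018)"
```

```text
(array([ 0.4657, -0.0939]), 0.0176, 1141, array([0.0049, 0.0061, 0.0072]))
[-0.00059131  0.20675043  0.2312831   0.23937819]
0.68 [ 0.46691973 -0.09397821  0.00599183] ((0.4648360013961792, -0.09398850798606873), 0.01869742013514042)
delta [-0.01, -0.09, 0.1] [-0.0012, 0.0012, 0.1248] at [ 0.466  -0.0858  0.1428] F [ 0.1 -0.4  0.6] w 0.087 t 9.1
```

View pics/w4.png

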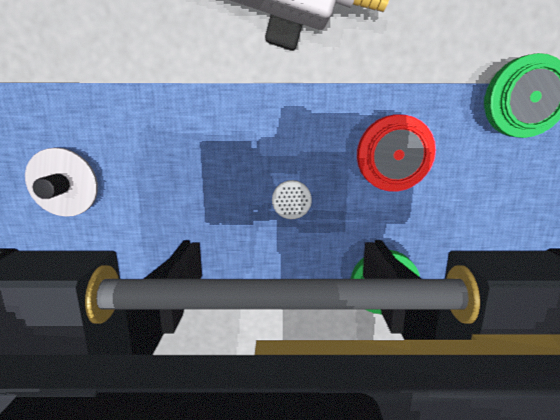

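drive_tool(deltas=[[0,0,0,-0.0005,0.0081,0.04,-0.4],[0,0,0,-0.0005,0.0081,0.08,-0.4],[0,0,0,-0.0005,0.0081,0.11,-0.4],[0,0,0,-0.0005,0.0081,0.118,-0.4],[0,0,0,-0.0005,0.0081,0.118,-0.4],[0,0,0,-0.0005,0.0081,0.118,-0.4],[0,0,0,-0.0005,0.0081,0.118,-0.4]])

```text
time: 9.8
ee_pos: [0.4657, -0.0951, 0.0257]
eef_rot: [1.0, 0.0, 0.002, 0.0]
ft_force: [-0.6, 0.6, 0.5]
width: 0.0607
```

```bash
python3 -c "
from h import *
plan(.4657,-.0939,.0175)"
```

```text
delta [0.05, -0.17, 0.01] [-0.0001, -0.0012, 0.0082] at [ 0.4657 -0.0951  0.0257] F [-0.6  0.6  0.5] w 0.0607 t 9.8
```

drive_tool(deltas=[[0,0,0,0,-0.0008,0.004,-0.4],[0,0,0,0,-0.0008,0.0075,-0.4],[0,0,0,0,-0.0008,0.0075,-0.4],[0,0,0,0,-0.0008,0.0075,-0.4]])

```text
time: 10.2
ee_pos: [0.4642, -0.0941, 0.0164]
eef_rot: [1.0, -0.0, -0.0, 0.0]
ft_force: [0.8, 0.3, -0.6]
width: 0.0611
```

drive_tool(deltas=[[0,0,0,0.001,0,-0.001,-0.4],[0,0,0,0.001,0,-0.001,-0.4],[0,0,0,0.001,0,-0.001,-0.4]])

```text
time: 10.5
ee_pos: [0.4654, -0.0941, 0.0175]
eef_rot: [1.0, -0.0, 0.0, 0.0]
ft_force: [-0.4, 1.1, -0.3]
width: 0.0609
```

drive_tool(deltas=[[0,0,0,0,0,0,0.6],[0,0,0,0,0,0,1],[0,0,0,0,0,0,1],[0,0,0,0,0,0,1],[0,0,0,0,0,0,1],[0,0,0,0,0,-0.02,1],[0,0,0,0,0,-0.05,1],[0,0,0,0,0,-0.1,1],[0,0,0,0,0,-0.1,1]], squeeze=15)

```text
time: 11.4
ee_pos: [0.4687, -0.0945, 0.1231]
eef_rot: [1.0, 0.0, 0.004, 0.001]
ft_force: [1.5, 0.6, -1.4]
width: 0.0329
```

drive_tool(deltas=[[0,0,0,0.0,-0.03,-0.04,1],[0,0,0,0.04,-0.06,-0.07,1],[0,0,0,0.08,-0.09,-0.09,1],[0,0,0,0.11,-0.12,-0.09,1],[0,0,0,0.135,-0.1525,-0.09,1],[0,0,0,0.135,-0.1525,-0.09,1],[0,0,0,0.135,-0.1525,-0.09,1],[0,0,0,0.135,-0.1525,-0.09,1],[0,0,0,0.135,-0.1525,-0.09,1]])

```text
time: 12.3
ee_pos: [0.6, 0.0569, 0.2075]
eef_rot: [1.0, -0.001, 0.0, 0.001]
ft_force: [-0.5, -0.1, -0.8]
width: 0.0329
```

```bash
python3 -c "
from h import *
s=read_state();e=s['ee_pos']
img,P,K,C=snap('wrist');save('w5',cv2.resize(img[40:340,100:460],None,fx=2,fy=2))
print(circ(P,(.678,.058),.04,.1065,.115),circ(P,(.678,.058),.04,.098,.115))
print(circ(P,e[:2],.03,e[2]-.02,e[2]-.005))
m=(np.hypot(*np.moveaxis(P[...,:2]-e[:2],-1,0))<.025)&(P[...,2]>e[2]-.03)&(P[...,2]<e[2]-.005)&(abs(P[...,1]-e[1])<.014)
A=P[m];print((A.min(0)-e).round(4),(A.max(0)-e).round(4),(np.median(A,0)-e).round(4),len(A))
plan(.678,.058,.093)"
```

```text
(array([0.6773, 0.0585]), 0.0224, 462, array([0.1065, 0.1072, 0.1081])) (array([0.6773, 0.0585]), 0.03, 5273, array([0.1002, 0.104 , 0.1071]))
(array([0.6097, 0.0572]), 0.0254, 3258, array([0.1937, 0.196 , 0.1984]))
[-0.0105 -0.014  -0.0177] [ 0.0184  0.014  -0.0096] [ 0.0044  0.     -0.0115] 2604
delta [0.05, -0.02, -0.1] [0.0779, -0.0012, 0.1146] at [0.6    0.0571 0.2076] F [-0.1  0.5 -0.7] w 0.033 t 12.35
```

View pics/w5.png

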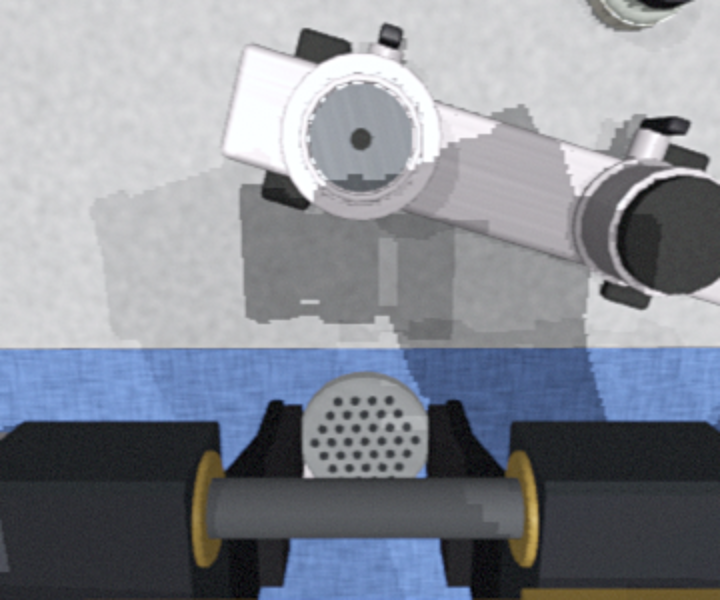

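drive_tool(deltas=[[0,0,0,0.035,-0.0013,0.01,1],[0,0,0,0.065,-0.0013,0.03,1],[0,0,0,0.0766,-0.0013,0.055,1],[0,0,0,0.0766,-0.0013,0.07,1],[0,0,0,0.0766,-0.0013,0.07,1],[0,0,0,0.0766,-0.0013,0.07,1],[0,0,0,0.0766,-0.0013,0.07,1],[0,0,0,0.0766,-0.0013,0.07,1]])

```text
time: 13.15
ee_pos: [0.6772, 0.0597, 0.1392]
eef_rot: [1.0, -0.0, 0.001, 0.0]
ft_force: [0.3, -0.6, -0.2]
width: 0.0323
```

```bash
python3 -c "
from h import *
plan(.6766,.0584,.1235)"
```

```text
delta [0.01, -0.13, -0.01] [-0.0007, 0.0013, 0.0157] at [0.6772 0.0597 0.1392] F [ 0.3 -0.6 -0.2] w 0.0323 t 13.15
```

drive_tool(deltas=[[0,0,0,-0.0005,0.0011,0.004,1],[0,0,0,-0.0005,0.0011,0.008,1],[0,0,0,-0.0005,0.0011,0.01,1],[0,0,0,-0.0005,0.0011,0.01,1],[0,0,0,-0.0005,0.0011,0.01,1]])

```text
time: 13.65
ee_pos: [0.6764, 0.0586, 0.1273]
eef_rot: [1.0, 0.0, -0.0, 0.0]
ft_force: [0.7, -0.8, 0.5]
width: 0.0328
```

```bash
python3 -c "
from h import *
plan(.6766,.0584,.1235)"
```

```text
delta [0.0, 0.01, 0.0] [0.0002, 0.0002, 0.0038] at [0.6764 0.0586 0.1273] F [ 0.7 -0.8  0.5] w 0.0328 t 13.65
```

drive_tool(deltas=[[0,0,0,0.0002,0.0002,0.0015,1],[0,0,0,0.0002,0.0002,0.003,1],[0,0,0,0.0002,0.0002,0.0038,1],[0,0,0,0.0002,0.0002,0.0038,1],[0,0,0,0.0002,0.0002,0.0038,1]])

```text
time: 14.15
ee_pos: [0.6766, 0.0584, 0.1236]
eef_rot: [1.0, 0.0, -0.0, 0.0]
ft_force: [-0.3, -0.2, 0.5]
width: 0.0328
```

drive_tool(deltas=[[0,0,0,0,0,0.0005,1],[0,0,0,0,0,0.001,1],[0,0,0,0,0,0.001,1],[0,0,0,0,0,0.001,1]])

```text
time: 14.55
ee_pos: [0.6766, 0.0583, 0.1226]
eef_rot: [1.0, -0.0, 0.0, 0.0]
ft_force: [-0.0, 0.9, -0.3]
width: 0.0329
```

drive_tool(deltas=[[0,0,0,0,0,0.0003,1],[0,0,0,0,0,0.0005,1],[0,0,0,0,0,0.0005,1]])

```text
time: 14.85
ee_pos: [0.6766, 0.0583, 0.1225]
eef_rot: [1.0, -0.0, 0.0, 0.0]
ft_force: [-2.3, 0.2, 4.3]
width: 0.0329
```

drive_tool(deltas=[[0,0,0,0,0,0,0.1],[0,0,0,0,0,0,-0.2],[0,0,0,0,0,0,-0.4],[0,0,0,0,0,-0.02,-0.4],[0,0,0,0,0,-0.06,-0.7],[0,0,0,-0.03,0,-0.1,-1],[0,0,0,-0.077,0,-0.1,-1],[0,0,0,-0.077,0,-0.1,-1],[0,0,0,-0.077,0,-0.1,-1]])

```text
time: 15.75
ee_pos: [0.5988, 0.0579, 0.2221]
eef_rot: [1.0, -0.0, 0.0, 0.001]
ft_force: [0.9, 1.2, -0.2]
width: 0.0856
```

```bash
python3 -c "
from h import *
img,P,K,C=snap('wrist');save('w6',cv2.resize(img[20:220,160:400],None,fx=3,fy=3))
print(circ(P,(.6775,.0584),.04,.1065,.12),circ(P,(.6775,.0584),.03,.1092,.12))
m=np.hypot(P[...,0]-.6775,P[...,1]-.0584)<.014;A=P[m];A=A[A[:,2]>.1]
print(A.mean(0),np.linalg.lstsq(np.c_[A[:,:2]-A[:,:2].mean(0),np.ones(len(A))],A[:,2],rcond=None)[0])
plan(.484,.267,.23)"
```

```text
(array([0.6774, 0.0583]), 0.0223, 2150, array([0.1069, 0.1108, 0.1121])) (array([0.6772, 0.0587]), 0.0176, 1736, array([0.1099, 0.111 , 0.1121]))
[0.67763268 0.05839198 0.1110492 ] [0.00154009 0.0008266  0.1110492 ]
delta [0.03, -0.03, -0.03] [-0.1159, -0.209, -0.008] at [0.5998 0.0579 0.2221] F [ 0.8 -0.8  0.4] w 0.0865 t 15.8
```

View pics/w6.png

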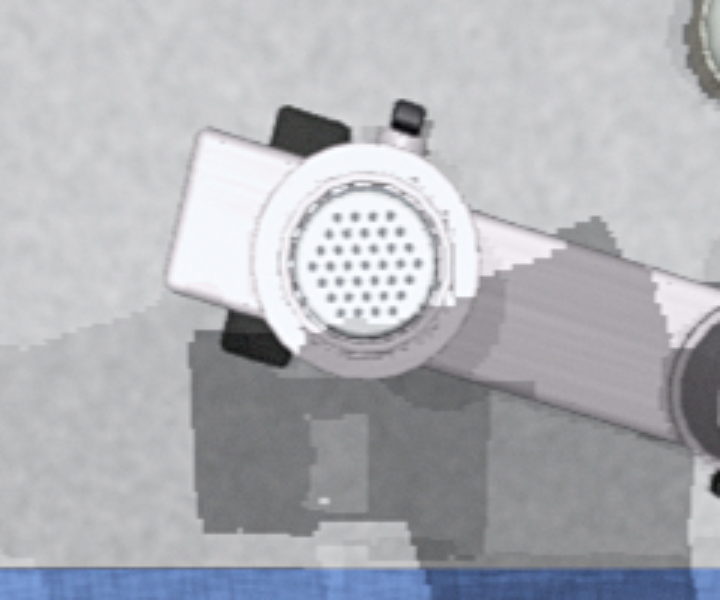

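drive_tool(deltas=[[0,0,0,-0.03,-0.04,-0.01,-1],[0,0,0,-0.05,-0.085,-0.01,-1],[0,0,0,-0.07,-0.13,-0.01,-1],[0,0,0,-0.1,-0.17,-0.01,-1],[0,0,0,-0.116,-0.209,-0.01,-1],[0,0,0,-0.116,-0.209,-0.01,-1],[0,0,0,-0.116,-0.209,-0.01,-1],[0,0,0,-0.116,-0.209,-0.01,-1],[0,0,0,-0.116,-0.209,-0.01,-1]])

```text
time: 16.7
ee_pos: [0.4847, 0.2661, 0.2318]
eef_rot: [1.0, -0.001, -0.0, 0.0]
ft_force: [1.1, 0.1, -0.2]
width: 0.0873
```

```bash
python3 -c "
from h import *
img,P,K,C=snap('wrist');save('w7',img)
print(circ(P,(.484,.267),.04,.096,.12),circ(P,(.484,.267),.04,.088,.12))
plan(.484,.267,.075)"
```

```text
(array([0.4838, 0.2678]), 0.0292, 942, array([0.0965, 0.0987, 0.0999])) (array([0.4838, 0.2678]), 0.0292, 1362, array([0.0913, 0.0979, 0.0998]))
delta [0.01, 0.01, -0.14] [-0.0005, -0.0008, 0.1569] at [0.4846 0.2662 0.2319] F [-0.8 -1.2 -0.3] w 0.0872 t 16.75
```

drive_tool(deltas=[[0,0,0,-0.0008,-0.0016,0.04,-1],[0,0,0,-0.0008,-0.0016,0.08,-1],[0,0,0,-0.0008,-0.0016,0.12,-1],[0,0,0,-0.0008,-0.0016,0.15,-1],[0,0,0,-0.0008,-0.0016,0.16,-1],[0,0,0,-0.0008,-0.0016,0.16,-1],[0,0,0,-0.0008,-0.0016,0.16,0.2],[0,0,0,-0.0008,-0.0016,0.16,1],[0,0,0,-0.0008,-0.0016,0.16,1],[0,0,0,-0.0008,-0.0016,0.16,1],[0,0,0,-0.0008,-0.0016,0.16,1]], squeeze=25)

```text
time: 17.85
ee_pos: [0.4831, 0.269, 0.0726]
eef_rot: [1.0, -0.0, 0.0, 0.0]
ft_force: [-0.0, 0.0, 2.2]
width: 0.0553
```

drive_tool(deltas=[[0,0,0,0,0,0,1],[0,0,0,0,0,0,1],[0,0,0,0,0,0,1]])

```text
time: 18.15
ee_pos: [0.4832, 0.2689, 0.0725]
eef_rot: [1.0, -0.0, 0.0, 0.0]
ft_force: [0.1, -1.8, 5.3]
width: 0.0543
```

drive_tool(deltas=[[0,0,0,0,0,0,1],[0,0,0,0,0,0,1],[0,0,0,0,0,0,1]])

```text
time: 18.45
ee_pos: [0.4832, 0.2689, 0.0725]
eef_rot: [1.0, -0.0, 0.0, 0.0]
ft_force: [-0.6, -2.1, 5.5]
width: 0.0543
```

```bash
python3 -c "
from h import *
a=snap('side')[0];b=snap('scene')[0]
save('g1',np.hstack([cv2.resize(a[80:220,140:280],(400,400)),cv2.resize(b[170:310,320:460],(400,400))]))"
```

```text
(no output)
```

View pics/g1.png

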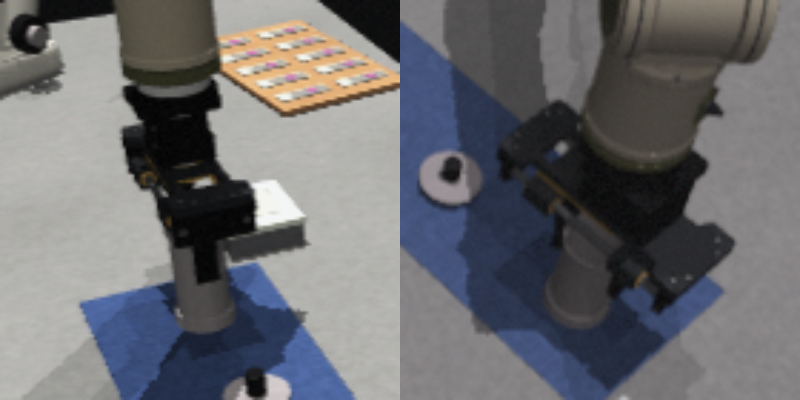

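drive_tool(deltas=[[0,0,0,0,0,0,0],[0,0,0,0,0,0,-0.6],[0,0,0,0,0,0,-0.6],[0,0,0,0.0006,0.001,0.004,-0.6],[0,0,0,0.0006,0.001,0.008,-0.6],[0,0,0,0.0006,0.001,0.008,-0.6],[0,0,0,0.0006,0.001,0.008,1],[0,0,0,0.0006,0.001,0.008,1],[0,0,0,0.0006,0.001,0.008,1],[0,0,0,0.0006,0.001,0.008,1],[0,0,0,0.0006,0.001,0.008,1],[0,0,0,0.0006,0.001,0.008,1]])

```text
time: 19.75
ee_pos: [0.4836, 0.268, 0.0644]
eef_rot: [1.0, -0.0, 0.0, -0.0]
ft_force: [-1.2, -0.8, 4.0]
width: 0.0541
```

drive_tool(deltas=[[0,0,0,0,0,-0.01,1],[0,0,0,0,0,-0.04,1],[0,0,0,0,0,-0.08,1],[0,0,0,0.02,0.03,-0.12,1],[0,0,0,0.04,0.06,-0.15,1],[0,0,0,0.06,0.1,-0.17,1],[0,0,0,0.08,0.14,-0.18,1],[0,0,0,0.1,0.18,-0.18,1],[0,0,0,0.115,0.21,-0.18,1],[0,0,0,0.115,0.21,-0.18,1],[0,0,0,0.115,0.21,-0.18,1],[0,0,0,0.115,0.21,-0.18,1]])

```text
time: 20.95
ee_pos: [0.5978, 0.0595, 0.2443]
eef_rot: [1.0, 0.001, -0.0, -0.0]
ft_force: [0.2, 1.4, -1.1]
width: 0.0539
```

```bash
python3 -c "
from h import *
s=read_state();e=s['ee_pos']
img,P,K,C=snap('wrist');save('w8',cv2.resize(img,None,fx=1.4,fy=1.4))
print(circ(P,(.6775,.0584),.04,.1065,.12),circ(P,(.6775,.0584),.03,.1092,.12))
D=P-e
m=(np.hypot(D[...,0],D[...,1])<.04)&(abs(D[...,1])<.018)&(D[...,2]>.026)&(D[...,2]<.04)
A=D[m];print('rim',A.min(0).round(4),A.max(0).round(4),np.median(A,0).round(4),len(A))
for z in np.arange(-.06,.04,.01):
  A=D[(np.hypot(D[...,0],D[...,1])<.045)&(abs(D[...,2]-z)<.005)&(D[...,0]>0)]
  if len(A)>20: print(z.round(3),len(A),A.max(0)[:2].round(4),A.min(0)[:2].round(4))
plan(.6775,.0584,.1665)"
```

```text
(array([0.6772, 0.0583]), 0.0223, 1825, array([0.1069, 0.1108, 0.1122])) (array([0.6771, 0.0587]), 0.0175, 1461, array([0.1098, 0.111 , 0.1123]))
rim [-0.019 -0.018  0.026] [0.03   0.018  0.0362] [ 0.0253 -0.0003  0.0339] 1262
-0.06 452 [0.0307 0.0299] [ 0.0021 -0.0298]
-0.05 864 [0.0293 0.0285] [ 0.0003 -0.0286]
-0.04 297 [0.0265 0.024 ] [ 0.009  -0.0244]
-0.03 352 [0.0265 0.0244] [ 0.0091 -0.0241]
-0.02 421 [0.0266 0.0319] [ 0.0018 -0.0322]
-0.01 831 [0.0266 0.0362] [ 0.0023 -0.0356]
0.0 976 [0.0267 0.0363] [ 0.0003 -0.0355]
0.01 1199 [0.0267 0.0374] [ 0.0003 -0.0368]
0.02 1245 [0.0267 0.0403] [ 0.0082 -0.0391]
0.03 1672 [0.0299 0.0404] [ 0.     -0.0396]
delta [-0.03, 0.0, 0.13] [0.0796, 0.0014, 0.0779] at [0.5979 0.0596 0.2444] F [-0.2 -0.2 -0.5] w 0.0537 t 21.0
```

View pics/w8.png

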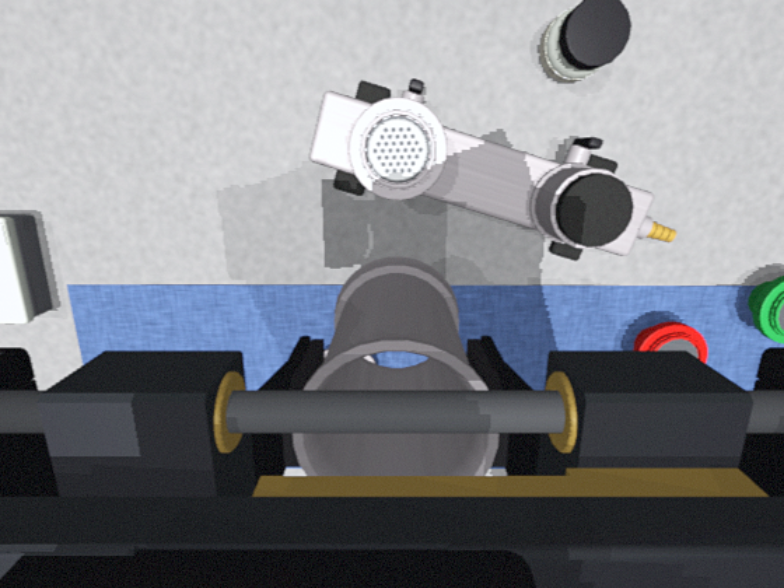

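drive_tool(deltas=[[0,0,0,0.035,0.0011,0,1],[0,0,0,0.07,0.0011,0.01,1],[0,0,0,0.0791,0.0011,0.03,1],[0,0,0,0.0791,0.0011,0.05,1],[0,0,0,0.0791,0.0011,0.06,1],[0,0,0,0.0791,0.0011,0.06,1],[0,0,0,0.0791,0.0011,0.06,1],[0,0,0,0.0791,0.0011,0.06,1]])

```text
time: 21.8
ee_pos: [0.6779, 0.0572, 0.1858]
eef_rot: [1.0, 0.0, 0.001, -0.0]
ft_force: [0.5, 0.3, -1.5]
width: 0.0538
```

```bash
python3 -c "
from h import *
plan(.677,.0585,.1665)"
```

```text
delta [-0.0, -0.13, 0.01] [-0.0009, -0.0013, 0.0193] at [0.6779 0.0572 0.1858] F [ 0.5  0.3 -1.5] w 0.0538 t 21.8
```

drive_tool(deltas=[[0,0,0,-0.0007,-0.0012,0.004,1],[0,0,0,-0.0007,-0.0012,0.008,1],[0,0,0,-0.0007,-0.0012,0.01,1],[0,0,0,-0.0007,-0.0012,0.01,1],[0,0,0,-0.0007,-0.0012,0.01,1]])

```text
time: 22.3
ee_pos: [0.6768, 0.058, 0.1741]
eef_rot: [1.0, -0.0, -0.0, 0.0]
ft_force: [0.7, -0.8, -0.6]
width: 0.0536
```

```bash
python3 -c "
from h import *
plan(.677,.0585,.1665)"
```

```text
delta [0.01, 0.0, -0.01] [0.0002, -0.0005, 0.0076] at [0.6768 0.058  0.1741] F [ 0.7 -0.8 -0.6] w 0.0536 t 22.3
```

drive_tool(deltas=[[0,0,0,0.0003,-0.0004,0.002,1],[0,0,0,0.0003,-0.0004,0.004,1],[0,0,0,0.0003,-0.0004,0.0055,1],[0,0,0,0.0003,-0.0004,0.0065,1],[0,0,0,0.0003,-0.0004,0.0065,1],[0,0,0,0.0003,-0.0004,0.0065,1]])

```text
time: 22.9
ee_pos: [0.6771, 0.0585, 0.1677]
eef_rot: [1.0, -0.0, 0.0, 0.0]
ft_force: [-0.8, 0.3, -0.9]
width: 0.0534
```

drive_tool(deltas=[[0,0,0,0,0,0.0005,1],[0,0,0,0,0,0.001,1],[0,0,0,0,0,0.0014,1],[0,0,0,0,0,0.0014,1]])

```text
time: 23.3
ee_pos: [0.6773, 0.0585, 0.1666]
eef_rot: [1.0, -0.0, 0.0, 0.0]
ft_force: [-0.5, -0.7, 1.5]
width: 0.0536
```

drive_tool(deltas=[[0,0,0,0,0,0.0004,1],[0,0,0,0,0,0.0008,1],[0,0,0,0,0,0.0008,1]])

```text
time: 23.6
ee_pos: [0.6775, 0.0585, 0.1664]
eef_rot: [1.0, -0.0, 0.001, 0.0]
ft_force: [-1.5, 0.8, 4.8]
width: 0.0535
```

drive_tool(deltas=[[0,0,0,0,0,0,0.1],[0,0,0,0,0,0,-0.2],[0,0,0,0,0,0,-0.6],[0,0,0,0,0,0,-1],[0,0,0,0,0,-0.02,-1],[0,0,0,0,0,-0.06,-1],[0,0,0,0,0,-0.1,-1],[0,0,0,-0.03,0,-0.14,-1],[0,0,0,-0.077,0,-0.15,-1],[0,0,0,-0.077,0,-0.15,-1],[0,0,0,-0.077,0,-0.15,-1],[0,0,0,-0.077,0,-0.15,-1]])

```text
time: 24.8
ee_pos: [0.6006, 0.058, 0.3149]
eef_rot: [1.0, -0.0, -0.0, 0.0]
ft_force: [1.3, -0.9, -0.6]
width: 0.0869
```

```bash
python3 -c "
from h import *
img,P,K,C=snap('wrist')
print(circ(P,(.6775,.0584),.04,.195,.22))
m=(np.hypot(P[...,0]-.6775,P[...,1]-.0584)<.032)&(P[...,2]>.195);A=P[m]
print(np.linalg.lstsq(np.c_[A[:,:2]-[.6775,.0584],np.ones(len(A))],A[:,2],rcond=None)[0])
img2,P2,_,_=snap('side');print(circ(P2,(.6775,.0584),.04,.195,.22),circ(P2,(.6775,.0584),.04,.104,.112))
save('w9',np.hstack([cv2.resize(img[10:210,180:380],(400,400)),cv2.resize(img2[80:240,240:400],(400,400))]))
plan(.483,.104,.16)"
```

```text
(array([0.6761, 0.057 ]), 0.0291, 1767, array([0.1958, 0.2002, 0.2018]))
[0.00288603 0.00255804 0.19951575]
(array([0.6746, 0.0555]), 0.0311, 168, array([0.1955, 0.2002, 0.2032])) (array([0.6718, 0.0492]), 0.0284, 71, array([0.1046, 0.1077, 0.1114]))
delta [-0.03, 0.07, -0.03] [-0.1176, -0.0456, 0.1546] at [0.6007 0.0582 0.3144] F [-0.   0.1 -0.9] w 0.0871 t 24.9
```

View pics/w9.png

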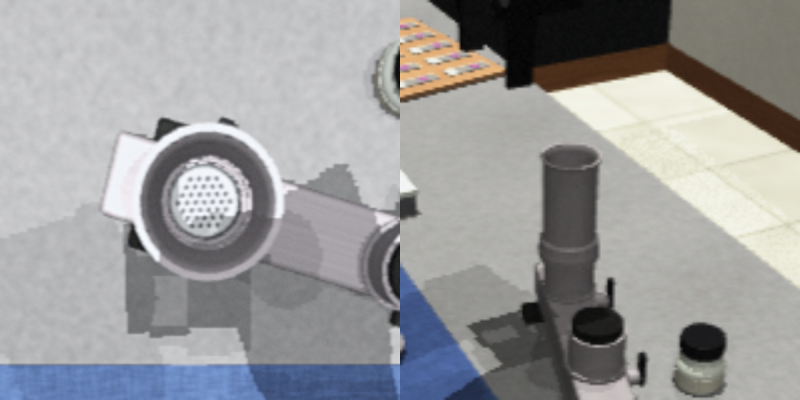

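drive_tool(deltas=[[0,0,0,-0.04,-0.015,0.02,-1],[0,0,0,-0.08,-0.03,0.04,-1],[0,0,0,-0.118,-0.046,0.08,-1],[0,0,0,-0.118,-0.046,0.12,-0.6],[0,0,0,-0.118,-0.046,0.155,-0.3],[0,0,0,-0.118,-0.046,0.155,-0.3],[0,0,0,-0.118,-0.046,0.155,-0.3],[0,0,0,-0.118,-0.046,0.155,-0.3],[0,0,0,-0.118,-0.046,0.155,-0.3]])

```text
time: 25.8
ee_pos: [0.4834, 0.1048, 0.1621]
eef_rot: [1.0, -0.0, 0.001, -0.0]
ft_force: [-0.7, -0.2, -0.2]
width: 0.0573
```

```bash
python3 -c "
from h import *
img,P,K,C=snap('wrist')
print(circ(P,(.483,.104),.04,.0095,.016),circ(P,(.483,.104),.02,.031,.045))
plan(.483,.104,.03)"
```

```text
(array([0.4828, 0.1048]), 0.0301, 2742, array([0.0119, 0.013 , 0.0142])) (array([0.4831, 0.1048]), 0.0089, 321, array([0.0335, 0.0349, 0.036 ]))
delta [-0.02, -0.13, -0.01] [-0.0005, 0.0008, 0.1319] at [0.4832 0.1047 0.1619] F [1.  0.7 1.5] w 0.0567 t 25.85
```

drive_tool(deltas=[[0,0,0,-0.0003,0,0.04,-0.3],[0,0,0,-0.0003,0,0.08,-0.3],[0,0,0,-0.0003,0,0.11,-0.3],[0,0,0,-0.0003,0,0.125,-0.3],[0,0,0,-0.0003,0,0.129,-0.3],[0,0,0,-0.0003,0,0.129,-0.3],[0,0,0,-0.0003,0,0.129,-0.3]])

```text
time: 26.55
ee_pos: [0.483, 0.1048, 0.033]
eef_rot: [1.0, -0.0, 0.001, -0.0]
ft_force: [0.0, 0.4, 0.1]
width: 0.0567
```

```bash
python3 -c "
from h import *
plan(.483,.1048,.031)"
```

```text
delta [-0.01, -0.14, -0.01] [-0.0, -0.0, 0.002] at [0.483  0.1048 0.033 ] F [0.  0.4 0.1] w 0.0567 t 26.55
```

drive_tool(deltas=[[0,0,0,0,0,0.001,-0.3],[0,0,0,0,0,0.001,0.5],[0,0,0,0,0,0.001,1],[0,0,0,0,0,0.001,1],[0,0,0,0,0,0.001,1],[0,0,0,0,0,0.001,1],[0,0,0,0,0,0.001,1]], squeeze=15)

```text
time: 27.25
ee_pos: [0.4818, 0.1045, 0.0304]
eef_rot: [1.0, -0.0, -0.0, 0.0]
ft_force: [-0.1, 0.1, -0.6]
width: 0.0174
```

drive_tool(deltas=[[0,0,0,0,0,-0.02,1],[0,0,0,0,0,-0.06,1],[0,0,0,0,0,-0.1,1],[0,0,0,0.02,0.01,-0.14,1],[0,0,0,0.04,0.02,-0.18,1],[0,0,0,0.06,0.03,-0.22,1],[0,0,0,0.09,0.04,-0.25,1],[0,0,0,0.117,0.047,-0.275,1],[0,0,0,0.117,0.047,-0.275,1],[0,0,0,0.117,0.047,-0.275,1],[0,0,0,0.117,0.047,-0.275,1],[0,0,0,0.117,0.047,-0.275,1]])

```text
time: 28.45
ee_pos: [0.5978, 0.0579, 0.3046]
eef_rot: [1.0, 0.0, -0.001, 0.0]
ft_force: [0.8, 0.1, -0.7]
width: 0.0174
```

```bash
python3 -c "
from h import *
s=read_state();e=s['ee_pos']
img,P,K,C=snap('wrist');save('w10',img)
print(circ(P,(.6765,.0574),.04,.195,.22),circ(P,(.6765,.0574),.04,.199,.22))
D=P-e
for a,b in [(-.025,-.012)]:
  A=D[(np.hypot(D[...,0],D[...,1])<.04)&(D[...,2]>a)&(D[...,2]<b)];print(A.min(0).round(4),A.max(0).round(4),np.median(A,0).round(4),np.linalg.lstsq(np.c_[A[:,:2],np.ones(len(A))],A[:,2],rcond=None)[0])
plan(.6765,.0574,.2235)"
```

```text
(array([0.6761, 0.0571]), 0.0291, 1948, array([0.1958, 0.2002, 0.2018])) (array([0.6761, 0.0571]), 0.0291, 1311, array([0.1993, 0.2008, 0.2019]))
[-0.0065 -0.0294 -0.0218] [ 0.0312  0.0298 -0.012 ] [ 0.0157  0.0001 -0.0175] [-0.02914546 -0.00112358 -0.0168907 ]
delta [0.03, 0.06, 0.04] [0.0786, 0.0004, 0.0813] at [0.598  0.0578 0.3048] F [ 0.2  1.1 -0.3] w 0.0175 t 28.5
```

View pics/w10.png

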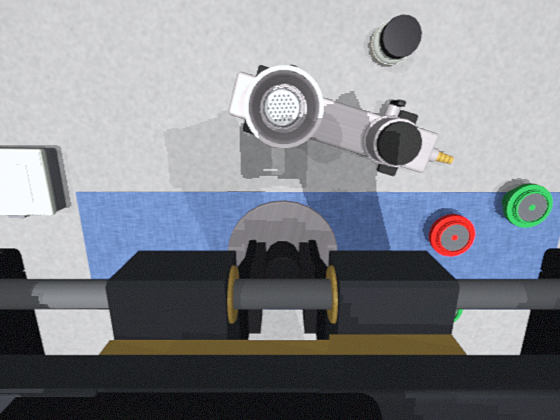

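drive_tool(deltas=[[0,0,0,0.035,0.0008,0,1],[0,0,0,0.065,0.0008,0.015,1],[0,0,0,0.077,0.0008,0.035,1],[0,0,0,0.077,0.0008,0.055,1],[0,0,0,0.077,0.0008,0.062,1],[0,0,0,0.077,0.0008,0.062,1],[0,0,0,0.077,0.0008,0.062,1],[0,0,0,0.077,0.0008,0.062,1],[0,0,0,0.077,0.0008,0.062,1]])

```text
time: 29.4
ee_pos: [0.676, 0.0568, 0.2447]
eef_rot: [1.0, -0.0, 0.001, 0.0]
ft_force: [-0.1, 1.1, -1.6]
width: 0.0178
```

```bash
python3 -c "
from h import *
plan(.675,.057,.2224)"
```

```text
delta [0.0, -0.1, -0.0] [-0.001, -0.0002, 0.0222] at [0.676  0.0568 0.2447] F [-0.1  1.1 -1.6] w 0.0178 t 29.4
```

drive_tool(deltas=[[0,0,0,-0.0008,0,0.004,1],[0,0,0,-0.0008,0,0.007,1],[0,0,0,-0.0008,0,0.01,1],[0,0,0,-0.0008,0,0.01,1],[0,0,0,-0.0008,0,0.01,1]])

```text
time: 29.9
ee_pos: [0.675, 0.0567, 0.2333]
eef_rot: [1.0, -0.0, -0.0, 0.0]
ft_force: [-0.1, 0.5, -0.8]
width: 0.0176
```

```bash
python3 -c "
from h import *
plan(.675,.057,.2224)"
```

```text
delta [0.0, 0.01, -0.0] [0.0, -0.0003, 0.0109] at [0.675  0.0567 0.2333] F [-0.1  0.5 -0.8] w 0.0176 t 29.9
```

drive_tool(deltas=[[0,0,0,0,-0.0003,0.002,1],[0,0,0,0,-0.0003,0.004,1],[0,0,0,0,-0.0003,0.006,1],[0,0,0,0,-0.0003,0.006,1],[0,0,0,0,-0.0003,0.006,1]])

```text
time: 30.4
ee_pos: [0.675, 0.057, 0.2274]
eef_rot: [1.0, -0.0, -0.0, 0.0]
ft_force: [-0.9, 0.6, -0.7]
width: 0.0175
```

drive_tool(deltas=[[0,0,0,0,0,0.001,1],[0,0,0,0,0,0.002,1],[0,0,0,0,0,0.003,1],[0,0,0,0,0,0.0037,1],[0,0,0,0,0,0.0037,1],[0,0,0,0,0,0.0037,1]])

```text
time: 31.0
ee_pos: [0.675, 0.057, 0.2238]
eef_rot: [1.0, 0.0, 0.0, 0.0]
ft_force: [-0.4, 0.3, -0.0]
width: 0.0174
```

drive_tool(deltas=[[0,0,0,0,0,0.0005,1],[0,0,0,0,0,0.001,1],[0,0,0,0,0,0.0014,1],[0,0,0,0,0,0.0014,1],[0,0,0,0,0,0.0014,1]])

```text
time: 31.5
ee_pos: [0.675, 0.057, 0.2224]
eef_rot: [1.0, 0.0, 0.0, 0.0]
ft_force: [-0.2, 0.3, 0.0]
width: 0.0174
```

drive_tool(deltas=[[0,0,0,0,0,0.0005,1],[0,0,0,0,0,0.001,1],[0,0,0,0,0,0.001,1]])

```text
time: 31.8
ee_pos: [0.6753, 0.0571, 0.2223]
eef_rot: [1.0, -0.0, 0.001, -0.0]
ft_force: [-1.6, -0.2, 5.8]
width: 0.0173
```

Contact at the expected height; release and look.

drive_tool(deltas=[[0,0,0,0,0,-0.0003,0.7],[0,0,0,0,0,-0.0003,0.3],[0,0,0,0,0,-0.0003,-0.2],[0,0,0,0,0,-0.0003,-0.3],[0,0,0,0,0,-0.02,-0.3],[0,0,0,0,0,-0.06,-0.3],[0,0,0,0,0,-0.09,-0.6],[0,0,0,-0.03,0,-0.1,-1],[0,0,0,-0.077,0,-0.1,-1],[0,0,0,-0.077,0,-0.1,-1],[0,0,0,-0.077,0,-0.1,-1]])

```text
time: 32.9
ee_pos: [0.5973, 0.0567, 0.3217]
eef_rot: [1.0, -0.0, 0.0, 0.001]
ft_force: [0.0, -0.3, 0.4]
width: 0.0845
```

```bash
python3 -c "
from h import *
img,P,K,C=snap('wrist')
print(circ(P,(.6765,.0574),.04,.2,.21),circ(P,(.6765,.0574),.04,.22,.24))
m=(np.hypot(P[...,0]-.6765,P[...,1]-.0574)<.029)&(P[...,2]>.2)&(P[...,2]<.21);A=P[m]
print(np.linalg.lstsq(np.c_[A[:,:2]-A[:,:2].mean(0),np.ones(len(A))],A[:,2],rcond=None)[0])
img2,P2,_,_=snap('side');img3,P3,_,_=snap('scene')
for l,c,Q in [('stain_bottle','side',P2),('slide_box','scene',P3),('oil_jar','side',P2)]:
  o=outline_of(l,c)[0];print(l,o['score'],np.nanmedian(Q[o['pixels']],0).round(3))
save('w11',np.hstack([cv2.resize(img2[60:240,240:420],(400,400)),cv2.resize(img3[150:300,190:340],(400,400))]))
"
```

```text
(array([0.6759, 0.0571]), 0.03, 4404, array([0.2037, 0.2049, 0.2061])) (array([0.6759, 0.0572]), 0.009, 510, array([0.2254, 0.2268, 0.2279]))
[0.00189001 0.0031248  0.20490309]
stain_bottle 0.68 [ 0.563 -0.427  0.093]
slide_box 0.74 [0.593 0.418 0.035]
oil_jar 0.98 [ 0.742 -0.086  0.037]
```

View pics/w11.png

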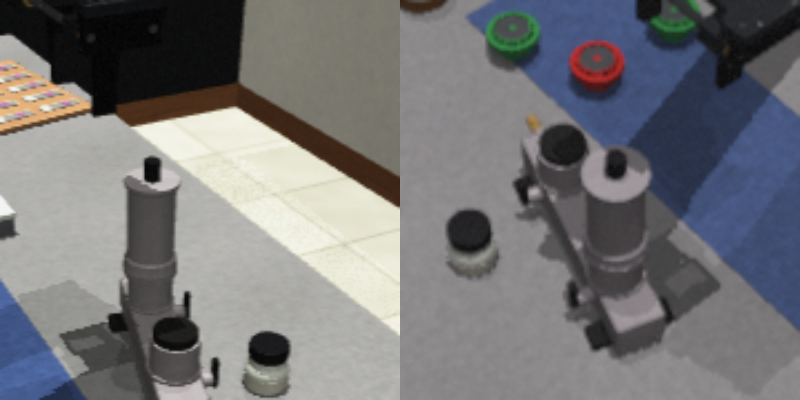

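The lid is level, with its plate top at 0.205 m in the depth picture (0.206 expected). The stack stands straight and the bystanders have not moved.

```bash
python3 -c "
from bench import *
print(close_job())"
```

```text
the job is handed in; nothing more can be done
None
```

The stain filter is together on the open port: steel base, perforated disc, funnel, then lid. I set each part down until I felt light contact and let go of it before fetching the next. I handed the job in at about 33 s on the robot's clock, well under the 134 s limit.

**Last checks**
- **Seating:** All four parts made contact within about half a millimetre of their expected home heights, with forces of 4 to 9 N. The depth pictures read about 1 mm low throughout.
- **Straightness:** The lid plate is level to within about 0.2°, and both outside views show the stack upright. The funnel and lid stand about 1–2 mm off the base's centre, which is within the fit's slack.
- **Bystanders:** The stain bottle, slide box and small jar read within 1 mm of where they were at the start.

**What disagreed**
- The gripper showed about 54 mm on the funnel's 52 mm tube. I suspected I had caught the flare, so I let go, gripped 8 mm lower and got the same reading. The funnel hung straight, so I went on.
- The held lid seemed tilted by about 1.7° on the way to the funnel. It went home level.

I viewed 13 of the 14 pictures allowed.

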